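# Slide a strap under the leaf-spring hold-down

### The arm

A 7-joint arm with a two-finger parallel gripper is mounted at the origin on the work surface. World frame = base frame: x ahead of the robot, y to its left, z up, the work surface at z = 0. Lengths are in m, angles in rad, forces in N, time in s.
With the tool pointing down it reaches from about 0.425 to 0.95 m from the base axis. Payload 4.7 kg.
Tool frame: the origin (TCP) lies at the very end of the fingers, on their centre line; the grasp point (between the pads) lies robot.grip_depth behind it (robot.grip_depth is the distance from the TCP to the grasp point, in m); y points along the fingers, x is the direction in which the jaws open and shut, and the axes are right-handed (so a half turn about y gives the same grasp; the last joint's range is limited). The gripper opens to 85 mm and grips with 20 to 120 N. Pads are 22 mm wide; open, the fingers measure 114 mm over their backs; the gripper's body (76 mm by 85 mm) begins 54 mm behind the grasp point. The pads swing forward as they close: fully open they stand 13 mm farther back than shut.
Start: joints at [1.203, 0.469, -0.049, 1.532, 0.024, 1.141, -0.082], TCP at [0.224, -0.637, 0.231] pointing down, gripper open.
Joint ranges: [-2.59, 2.59], [-0.33, 1.99], [-1.39, 1.29], [0.1, 2.45], [-1.04, 4.18], [0.21, 1.99], [-2.66, 2.66]. Speed limits (rad/s): [2.57, 2.57, 3.14, 3.14, 3.14, 3.14, 3.14].

### API

Orientations are given as a 3x3 rotation matrix whose columns are the frame's x, y, z axes.
In Python, from bench import robot, vision, finder gives the robot as it stands.
- The arm moves only by the tool jog_arm, never from a script. Its argument "rows" is a list of rows, each an object of numbers: "hand": the closure, from -1 (fully open) to 1 (shut); "x", "y", "z": the shift along the world's x, y, z in m; "spin": the turn about the world's z in degrees. In form: [{"hand": .., "x": .., "y": .., "z": .., "spin": ..}, ...]. A call has 1 to 12 rows; each row is the pose to reach, as a shift and turn from the pose commanded when the call began; what a row does not reach only later rows make up. A row lasts 1/12 s, in which the tool goes at most 41.7 mm and 7.16 degrees, less where a joint would pass 70% of its speed; a pose out of reach is approached as far as the arm can. A call with a gripper value outside its range is refused whole. The fingers move at their own pace and stop on an object; the grip force is fixed at half the most. Time passes only in rows, so rows that repeat a pose let the fingers close. It gives the time, the measured TCP pose, the force and the opening at its end, in the units of the state.
- robot.sense(): the state, without advancing time (a new reading comes with each control period).
- vision.camera(name): name is "side" or "top"; returns a dict with "frame" (480x640x3 uint8, blue, green, red), "fx", "fy", "cx", "cy" (pixels), "R" (3x3) and "t" (3): a world point X has camera coordinates R X + t. Camera axes: x right, y down, z forward; pixel columns grow to the right and rows downward; lengths in m; the calibration is good to about 2 mm. A picture is of the moment at which its call begins. There is no depth.
- robot.close_job(): hands the job in, once; it reports no verdict.
Trained networks look in the newest picture that a camera, given by its name, has taken for a name from the list of things; names that differ only in an ending like _2 or _b are one class to them, and where a whole thing is asked for, a point or a joint stands for the part that bears it (a point fixed in the world has none). Each returns a list of dicts, best first, with "score" (0 to 1); they miss things now and then, are a little off and sometimes report something else, mostly with a low value. They report only what shows in the picture. A call takes as long as a camera call. They do not tell look-alikes from the thing itself.
- finder.look_for(query, camera): "box" ([centre column, centre row, width, height] as shares, 0 to 1, of the picture: columns of its width, rows of its height, round what is visible of it).
- finder.regions_of(query, camera): "region" (480x640 bool, what is visible of it) and "box" ([centre column, centre row, width, height] as shares, 0 to 1, of the picture: columns of its width, rows of its height, round what is visible of it).
The state is a dict: "time_s": time; "joint_pos": joint angles; "joint_velocities": joint speeds; "joint_torque": joint torques, N m; "eef_pos": TCP position; "orientation": TCP orientation; "ft_force": force on the tool from outside, world axes, zero at the start; "ft_torque": the same for the moment, N m; "opening": opening from 0.0 (shut) to 1.0 (fully open).
Only numpy, scipy, OpenCV 4.12 (cv2) and the standard library are available. Lean on these libraries where they do the work, as an engineer would, in place of code of your own. Each camera call takes 0.05 s, during which the arm holds its last target.

### The job

Set the loose steel strap up for punching: press down hard on top of it with your fingertips and, keeping it pressed down, slide it along its guide channel, under the leaf-spring hold-down, until its end is fully home against the stop block. Do not lift the strap or pry up the spring, and leave the hammer, the punch, the tin and the brush alone. Then let go.

Things in the scene. Friction and masses are not known exactly. Their poses are not given: they have to be found in the camera images.
- bolster: Bright steel bolster plate fixed on the bench, 380 x 120 x 16 mm; its top (the bed) is 16 mm above the bench. Origin: centre of its underside; +x runs along the channel, the way the strap must slide; z up. Two grey guide bars along x, 16 mm wide, rising 5 mm above the bed, at y = +-21.5 mm, leave a 27 mm channel on y = 0, from x = -185 mm to the stop. Corner bolts 8 mm high. Pose varies.
- stop (a point): Centre of the lower front face of the stop block, on the channel's middle line, 20 mm above the bench, at x = 140 mm of the bolster: where the strap's end must arrive. The dark block is 40 mm long, 48 mm wide, its top 46 mm above the bench; it carries the leaf spring under a green clamp plate with bolts up to 61 mm above the bench.
- strap: The part: loose dark steel flat, 180 (x) x 25 (y) x 8 mm, 0.28 kg; rear half of its top (x < 0) rough and rusty, with a white chalk cross. Origin: centre of its underside. Lies flat in the channel, x along the bolster's x, top 24 mm above the bench (3 mm above the guide bars), 1 mm play per side; slides 90 to 150 mm. Home, its origin is at x = 50 mm of the bolster, 95 mm of it before the spring.
- strap_nose (a point): Centre of the strap's leading end face (x = +90 mm of the strap, 4 mm above its underside). Steel on steel is oiled (friction about 0.2); the strap's rough rear top grips fingertips (about 0.9). Pushed down with 12 to 20 N there, it follows the fingertips; under a light touch they slip when it meets the spring. Pressing 25 to 50 mm from its trailing end keeps the hand clear of the spring.
- leaf (a joint): Angle of the leaf spring in rad: 0 with nothing under it (heel 5 mm above the bed), growing as it is lifted; 0.045 with the strap under its heel. Blue-black leaf 18 mm wide, from the top of the stop block sloping down against the sliding direction to its heel, then a turned-up toe. Presses with 3 N at rest, 5 to 6 N on the strap; letting it in takes about 5 N plus a fifth of the downward push.
- leaf_heel (a point): Underside of the leaf's heel, where it presses on the strap: at x = 80 mm of the bolster.
- leaf_toe (a point): Tip of the leaf's turned-up toe, at x = 57 mm of the bolster, 32 mm above the bench at rest.
- hammer: Bystander: hammer with a wooden handle, 280 mm long, lying along its x, head (about 80 mm across, 26 mm high) at +x. Origin: middle of its length, on the bench. Lies on the bench on the side of the bolster away from the robot.
- punch: Bystander: dark steel hand punch, 160 mm long, 16 mm thick, lying along its x. Origin: middle of its length, on the bench. Lies on the side of the bolster near the robot.
- tin: Bystander: upright closed white tin with a yellow band, 64 mm in diameter, 75 mm high. Origin: centre of its underside. Stands on the side of the bolster near the robot, towards the stop block.
- brush: Bystander: wooden wire brush, 220 mm long, about 42 mm wide and 20 mm high, lying along its x. Origin: middle of its length, on the bench. Lies beyond the stop block's end of the bolster.
Mind the look-alikes: they are no part of the job. What is meant by the strap is not orange, pink or purple, and is the larger of those in its own colour.

How it is judged:
On the way, in this order (a step that is already met when the one before it is completed fails the run):
1. the strap's end comes in under the spring while the fingers press the strap with more than 7 N (x of strap_nose in the frame of bolster between 0.06 and 0.1 m and value of joint leaf above 0.01 rad and contact force between the fingers and strap above 7 N), for 0.1 s.
2. it runs on under the spring towards the stop, still pressed with more than 7 N (x of strap_nose in the frame of bolster between 0.105 and 0.134 m and value of joint leaf above 0.03 rad and contact force between the fingers and strap above 7 N), for 0.1 s.
At the end, for the whole second after the job is handed in: The strap lies flat on the bed in its channel (tilt under 0.03 rad), at rest, with its leading end within 2.5 mm of the stop block and the leaf spring resting on top of it (leaf angle 0.035 to 0.07 rad) (x of strap_nose in the frame of bolster above 0.1375 m and z of strap_nose in the frame of bolster between 0.018 and 0.022 m and angle between strap's own z axis and vertical below 0.03 rad and angle between the x axis of strap and the x axis of bolster, either way round below 0.03 rad and value of joint leaf between 0.035 and 0.07 rad and linear speed of strap below 0.01 m/s); the robot touches nothing.
It fails at once if the strap is lifted or tipped up (z of strap in the frame of bolster above 0.024 m or angle between strap's own z axis and vertical above 0.12 rad).
It fails at once if the leaf spring is prised up (value of joint leaf above 0.15 rad).
It fails at once if a bystander is disturbed (distance of any of hammer, punch, tin, brush from where it was at the start of the episode above 0.02 m).
It also fails if it takes over 48 s, if anything falls off the work surface, if the arm or the gripper's body presses on something with over 40 N, if the wrist force passes 120 N, or if a joint passes its speed limit or range.

## Working session

There is one attempt and no reset: what is moved stays moved. The work goes in short steps, Python scripts to look and compute and a tool call to move; the robot and the scene stay as the last step left them, time stands still between calls to the robot, and variables do not carry over. Pictures are saved under pics/ and viewed, and the job is handed in when it is done.

Besides the shell and the picture viewer there is one more tool, called as a command line: name --argument value ..., lists and objects as JSON in quotes. jog_arm: Moves the arm, as the interface text tells. Its arguments: {"type":"object","properties":{"rows":{"type":"array"}},"required":["rows"]}

```bash
mkdir -p pics; ls; python3 - <<'E'
from bench import robot, vision, finder
import cv2, numpy as np
for n in ("side","top"):
    c=vision.camera(n); cv2.imwrite(f"pics/{n}0.png",c["frame"])
    print(n,c["fx"],c["fy"],c["cx"],c["cy"],np.round(c["R"],3).tolist(),np.round(c["t"],3).tolist())
    for q in ("bolster","strap","leaf","hammer","punch","tin","brush","stop"):
        try:
            print(q,[(round(d["score"],2),[round(b*s,0) for b,s in zip(d["box"],(640,480,640,480))]) for d in finder.look_for(q,n)][:5])
        except Exception as e: print(q,e)
s=robot.sense(); print(s["time_s"],s["eef_pos"],s["orientation"],s["ft_force"],robot.grip_depth)
E
```

```text
pics
side 494.56135533843036 494.56135533843036 308.36604917994526 240.36394121106954 [[-0.987, -0.162, -0.011], [-0.077, 0.527, -0.846], [0.142, -0.834, -0.533]] [0.535, 0.081, 1.012]
bolster []
strap [(0.88, [204.0, 226.0, 51.0, 6.0]), (0.87, [381.0, 204.0, 70.0, 11.0]), (0.78, [299.0, 257.0, 33.0, 47.0]), (0.76, [439.0, 371.0, 92.0, 53.0]), (0.72, [305.0, 210.0, 38.0, 23.0])]
leaf [(0.53, [279.0, 290.0, 19.0, 22.0])]
hammer [(0.57, [222.0, 262.0, 65.0, 82.0])]
punch [(0.73, [354.0, 258.0, 27.0, 42.0])]
tin [(0.73, [339.0, 302.0, 36.0, 52.0])]
brush [(0.97, [248.0, 365.0, 116.0, 62.0])]
stop [(0.61, [286.0, 282.0, 112.0, 118.0]), (0.42, [275.0, 289.0, 25.0, 21.0])]
top 436.0386200959575 436.0386200959575 319.6057508728067 235.28685069016316 [[0.023, -1.0, 0.009], [-0.984, -0.024, -0.177], [0.177, -0.005, -0.984]] [0.026, 0.537, 0.764]
bolster [(0.59, [305.0, 228.0, 200.0, 90.0])]
strap [(0.9, [455.0, 219.0, 56.0, 37.0]), (0.86, [183.0, 378.0, 69.0, 83.0]), (0.76, [389.0, 112.0, 17.0, 63.0]), (0.67, [327.0, 228.0, 93.0, 28.0]), (0.66, [473.0, 314.0, 33.0, 95.0])]
leaf [(0.78, [252.0, 217.0, 48.0, 23.0])]
hammer [(0.87, [322.0, 157.0, 143.0, 47.0])]
punch [(0.88, [342.0, 290.0, 80.0, 24.0])]
tin [(0.62, [239.0, 272.0, 43.0, 36.0])]
brush [(0.92, [169.0, 210.0, 57.0, 104.0])]
stop [(0.82, [306.0, 226.0, 204.0, 85.0])]
0.9 [ 0.22439289 -0.63662421  0.23134227] [[ 3.32398536e-01  5.81315496e-05  9.43139019e-01]
 [-9.43139019e-01 -5.22186598e-05  3.32398539e-01]
 [ 6.85722977e-05 -9.99999997e-01  3.74687266e-05]] [-0.2553528  -0.50306609 -1.0395221 ] 0.0187
```

View pictures.

View pics/top0.png

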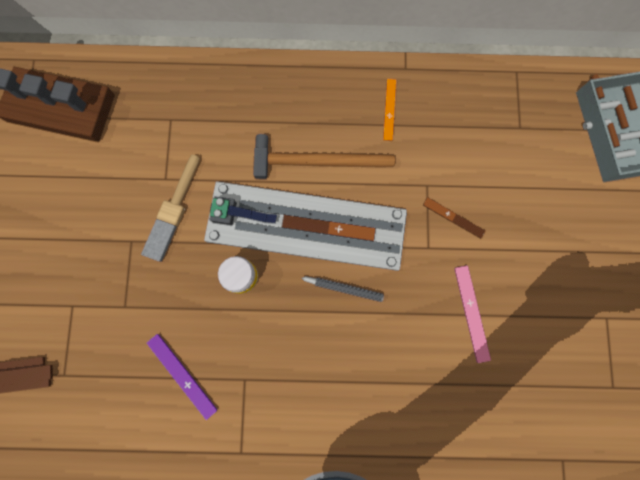

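View pics/side0.png

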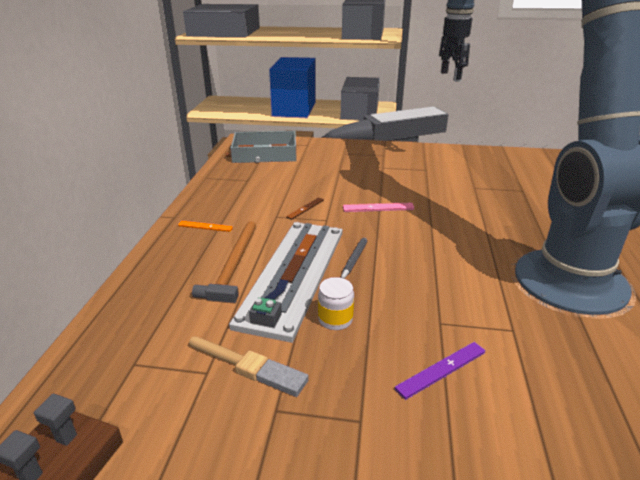

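```bash
python3 - <<'E'
import cv2
f=cv2.imread("pics/top0.png"); cv2.imwrite("pics/topcrop0.png",cv2.resize(f[160:310,190:430],None,fx=3.3,fy=3.3,interpolation=cv2.INTER_CUBIC))
f=cv2.imread("pics/side0.png"); cv2.imwrite("pics/sidecrop0.png",cv2.resize(f[210:360,210:410],None,fx=4,fy=4,interpolation=cv2.INTER_CUBIC))
E
```

```text
(no output)
```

View pics/topcrop0.png

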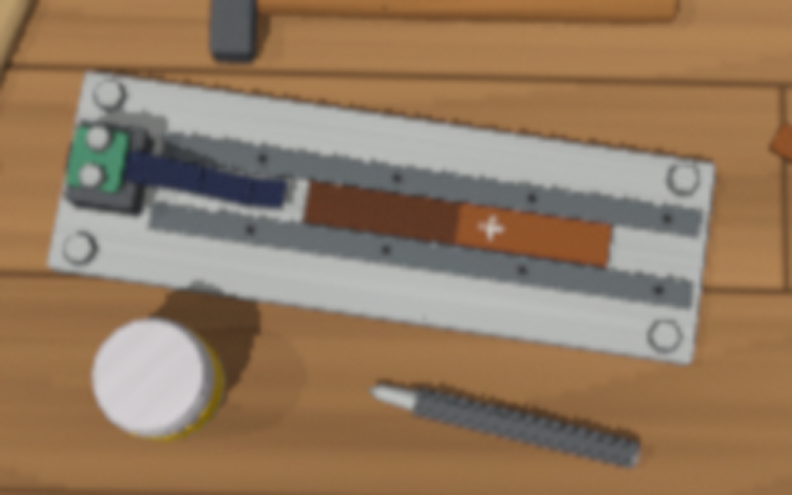

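View pics/sidecrop0.png

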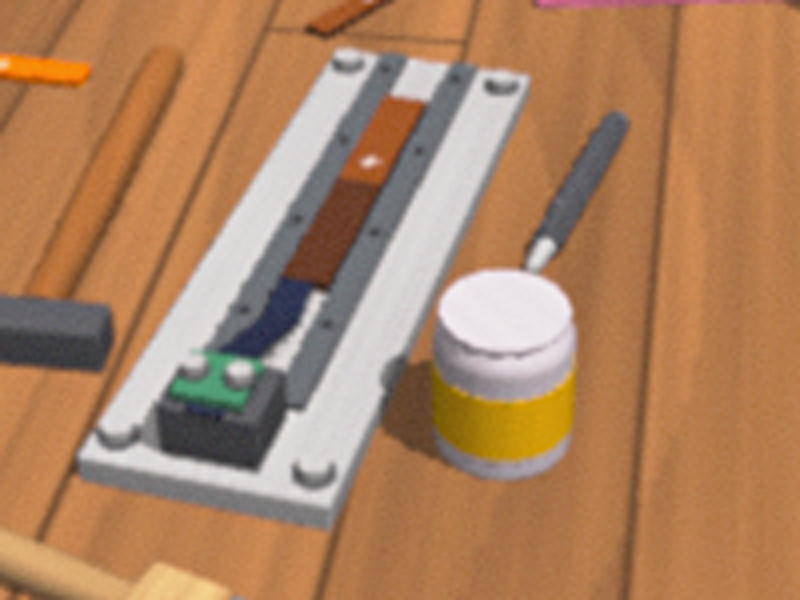

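```bash
cat > h.py <<'E'
import numpy as np, cv2
from scipy.optimize import least_squares
from bench import robot, vision, finder
def proj(c,X):
    p=np.asarray(X)@np.array(c["R"]).T+np.array(c["t"]); return np.stack([c["fx"]*p[:,0]/p[:,2]+c["cx"],c["fy"]*p[:,1]/p[:,2]+c["cy"]],1)
def back(c,uv,z):
    R=np.array(c["R"]);t=np.array(c["t"]);o=-R.T@t
    out=[]
    for u,v in uv:
        d=R.T@np.array([(u-c["cx"])/c["fx"],(v-c["cy"])/c["fy"],1]); out.append(o+d*(z-o[2])/d[2])
    return np.array(out)
def bol(p,X):
    c,s=np.cos(p[2]),np.sin(p[2]); X=np.asarray(X,float)
    return np.stack([p[0]+c*X[:,0]-s*X[:,1],p[1]+s*X[:,0]+c*X[:,1],X[:,2]],1)
E
python3 - <<'E'
from h import *
T=vision.camera("top");S=vision.camera("side")
tc=np.array([(87,72),(713,160),(690,362),(48,266)])/3.3+[190,160]
sc=np.array([(335,48),(529,76),(330,525),(80,460)])/4+[210,210]
# corners: top image: left=+x bolster; up in image=+x world => bolster y: x->+y so y->-x world (down)
Xt=np.array([(.19,.06),(-.19,.06),(-.19,-.06),(.19,-.06)])
for sg in (1,-1):
    A=np.c_[Xt*[1,sg],np.full(4,.016)]
    # side order: far-left(-x, worldfar), far-right(-x,near), near-right(+x,near), near-left(+x,far)
    B=np.c_[np.array([(-.19,.06),(-.19,-.06),(.19,-.06),(.19,.06)])*[1,sg],np.full(4,.016)]
    for w in ((1,0),(0,1),(1,1)):
        f=lambda p:np.r_[w[0]*(proj(T,bol(p,A))-tc).ravel(),w[1]*(proj(S,bol(p,B))-sc).ravel()]
        r=least_squares(f,[.6,0,1.6]); print(sg,w,r.x,r.cost,np.round(r.fun,1))
tip=np.array([(612,226),(607,266),(308,182),(304,219)])/3.3+[190,160]
print(back(T,tip,.024))
sp=np.array([(385,97),(428,101),(285,276),(325,288)])/4+[210,210]
print(back(S,sp,.024))
E
```

```text
1 (1, 0) [0.56567851 0.06482527 1.45107923] 7368.024374134998 [-12.1  57.6  -6.1  59.1   7.6 -62.5  11.2 -60.4   0.    0.   -0.   -0.
  -0.   -0.    0.    0. ]
1 (0, 1) [0.5632653  0.06025945 1.39291146] 6545.295091972118 [ -0.    0.   -0.    0.    0.   -0.    0.   -0.   52.4   5.7 -43.7  -9.3
 -67.  -22.8  56.9   8.2]
1 (1, 1) [0.56497179 0.06358227 1.42683641] 13941.080967177644 [-11.8  55.6  -6.5  61.8   8.7 -59.7  13.  -62.2  49.1   5.6 -47.5  -8.6
 -65.8 -20.2  59.4   9.4]
-1 (1, 0) [0.56268866 0.0650581  1.44843907] 1.0715918857964537 [-0.7 -0.4  0.6  0.5  0.7 -0.3 -0.6  0.1  0.  -0.  -0.  -0.   0.  -0.
 -0.  -0. ]
-1 (0, 1) [0.56068921 0.074773   1.44872989] 4.549354600038377 [-0.   0.  -0.   0.  -0.   0.  -0.   0.   0.1  0.8  0.4  0.6  0.6 -2.2
 -1.   1.3]
-1 (1, 1) [0.56222681 0.06772809 1.44867642] 19.94573083572459 [-2.1 -0.2 -0.8  0.7 -0.7 -0.1 -2.   0.3  0.  -0.7  0.  -1.   0.5 -5.1
 -0.7 -1.4]
[[ 0.556944   -0.06856017  0.024     ]
 [ 0.53321927 -0.06566656  0.024     ]
 [ 0.57876606  0.10952217  0.024     ]
 [ 0.55664102  0.11101597  0.024     ]]
[[ 0.5567034  -0.0606861   0.024     ]
 [ 0.53178713 -0.05991429  0.024     ]
 [ 0.57783409  0.11482603  0.024     ]
 [ 0.55622604  0.12161048  0.024     ]]
```

Candidates for the strap in the top image:
- Brown flat in the channel at (329,228).
- Small brown flat at (455,218).
- Orange at (390,110).
- Pink at (473,314).
- Purple at (183,378).

I choose the brown flat at (329,228). It is the larger of the two browns, it lies in the guide channel, and the crop shows its rusty rear half with the cross. The blue leaf is to its left at about (252,217), so sliding it along bolster +x means world +y.

jog_arm --rows '[{"hand": 1, "x": 0.327, "y": 0.609, "z": 0, "spin": -26.4}, {"hand": 1, "x": 0.327, "y": 0.609, "z": 0, "spin": -26.4}, {"hand": 1, "x": 0.327, "y": 0.609, "z": 0, "spin": -26.4}, {"hand": 1, "x": 0.327, "y": 0.609, "z": 0, "spin": -26.4}, {"hand": 1, "x": 0.327, "y": 0.609, "z": 0, "spin": -26.4}, {"hand": 1, "x": 0.327, "y": 0.609, "z": 0, "spin": -26.4}, {"hand": 1, "x": 0.327, "y": 0.609, "z": 0, "spin": -26.4}, {"hand": 1, "x": 0.327, "y": 0.609, "z": 0, "spin": -26.4}, {"hand": 1, "x": 0.327, "y": 0.609, "z": 0, "spin": -26.4}, {"hand": 1, "x": 0.327, "y": 0.609, "z": 0, "spin": -26.4}, {"hand": 1, "x": 0.327, "y": 0.609, "z": 0, "spin": -26.4}, {"hand": 1, "x": 0.327, "y": 0.609, "z": 0, "spin": -26.4}]'

```text
time_s: 2.0
eef_pos: [0.4616, -0.1943, 0.2318]
orientation: [[-0.122, 0.001, 0.993], [-0.993, -0.001, -0.122], [0.001, -1.0, 0.001]]
ft_force: [0.5, -0.6, 0.2]
opening: -0.001
```

jog_arm --rows '[{"hand": 1, "x": 0.089, "y": 0.167, "z": -0.03, "spin": 0}, {"hand": 1, "x": 0.089, "y": 0.167, "z": -0.03, "spin": 0}, {"hand": 1, "x": 0.089, "y": 0.167, "z": -0.03, "spin": 0}, {"hand": 1, "x": 0.089, "y": 0.167, "z": -0.03, "spin": 0}, {"hand": 1, "x": 0.089, "y": 0.167, "z": -0.03, "spin": 0}, {"hand": 1, "x": 0.089, "y": 0.167, "z": -0.17, "spin": 0}, {"hand": 1, "x": 0.089, "y": 0.167, "z": -0.17, "spin": 0}, {"hand": 1, "x": 0.089, "y": 0.167, "z": -0.17, "spin": 0}, {"hand": 1, "x": 0.089, "y": 0.167, "z": -0.17, "spin": 0}, {"hand": 1, "x": 0.089, "y": 0.167, "z": -0.17, "spin": 0}, {"hand": 1, "x": 0.089, "y": 0.167, "z": -0.17, "spin": 0}]'

```text
time_s: 2.92
eef_pos: [0.5499, -0.029, 0.0611]
orientation: [[-0.122, -0.001, 0.993], [-0.993, 0.0, -0.122], [0.0, -1.0, -0.001]]
ft_force: [1.5, -0.0, 0.9]
opening: -0.001
```

```bash
python3 - <<'E'
from h import *
for n,b in (("top",(160,310,190,430)),("side",(150,350,190,430))):
    c=vision.camera(n); f=c["frame"].copy()
    s=robot.sense()
    cv2.imwrite(f"pics/{n}1.png",cv2.resize(f[b[0]:b[1],b[2]:b[3]],None,fx=2.9,fy=2.9,interpolation=cv2.INTER_CUBIC))
    print(n,proj(c,np.array([s["eef_pos"]])))
s=robot.sense();print(s["time_s"],s["eef_pos"],s["joint_pos"],s["ft_force"])
E
```

```text
top [[356.73846127 227.07222249]]
side [[305.93456651 226.64223684]]
3.0167 [ 0.55158687 -0.02905774  0.06312923] [ 0.18439695  0.49226182 -0.26782844  1.96703439  0.19509364  0.70298857
 -1.89496165] [ 0.29741421 -0.89242203  0.13228985]
```

View pics/top1.png

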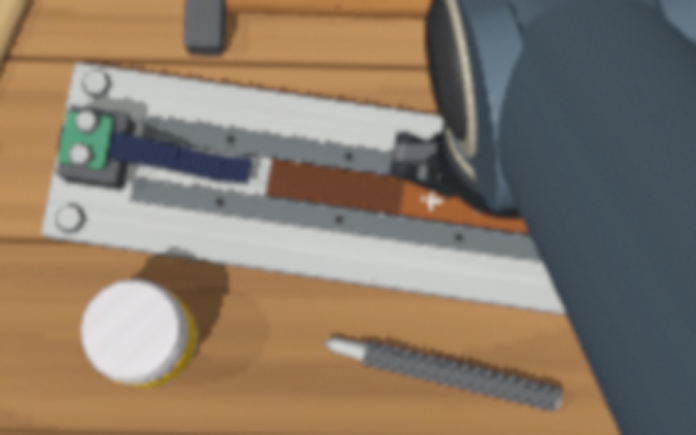

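View pics/side1.png

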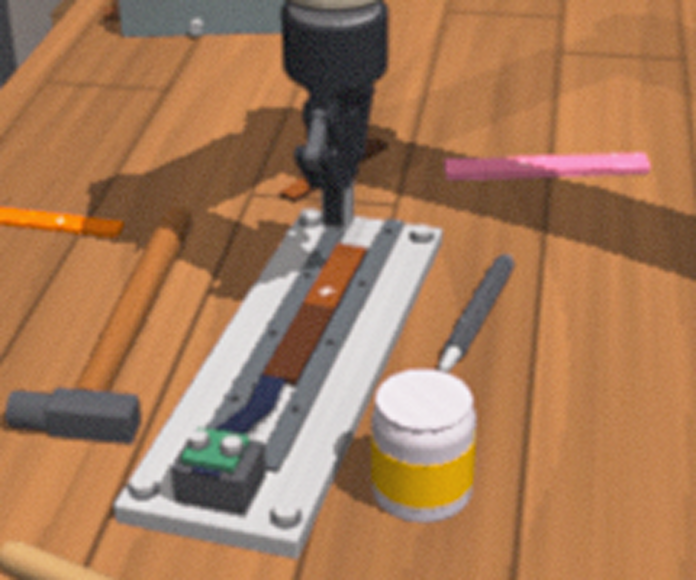

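The side view puts the fingertip at crop (338,225), which matches its projection at (336,222). The strap and bystanders haven't moved. I'll lower to just above the strap.

jog_arm --rows '[{"hand": 1, "x": 0, "y": 0, "z": -0.015, "spin": 0}, {"hand": 1, "x": 0, "y": 0, "z": -0.03, "spin": 0}, {"hand": 1, "x": 0, "y": 0, "z": -0.032, "spin": 0}, {"hand": 1, "x": 0, "y": 0, "z": -0.034, "spin": 0}, {"hand": 1, "x": 0, "y": 0, "z": -0.034, "spin": 0}]'

```text
time_s: 3.43
eef_pos: [0.5509, -0.0292, 0.0286]
orientation: [[-0.122, 0.002, 0.993], [-0.993, -0.0, -0.122], [-0.0, -1.0, 0.002]]
ft_force: [0.0, 0.6, 0.5]
opening: 0.003
```

```bash
python3 - <<'E'
from h import *
c=vision.camera("side"); f=c["frame"]
cv2.imwrite("pics/side2.png",cv2.resize(f[200:330,230:380],None,fx=4.5,fy=4.5,interpolation=cv2.INTER_CUBIC))
s=robot.sense();print(s["time_s"],s["eef_pos"],s["ft_force"],proj(c,np.array([s["eef_pos"]])))
E
```

```text
3.4833 [ 0.55092953 -0.02911248  0.02865174] [-0.51675008 -0.30317256  1.26886955] [[306.4394023  240.00658709]]
```

View pics/side2.png

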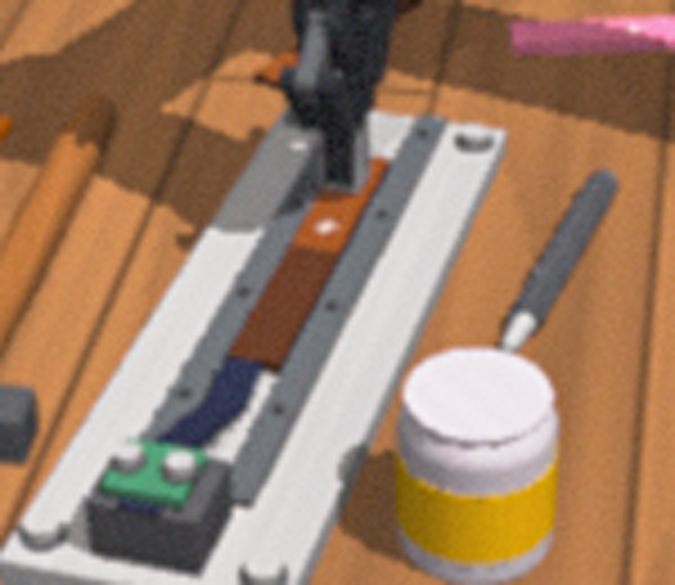

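The fingertip is over the rusty rear half, centred on the strap at about crop (344,185). Now I'll press down in small steps.

jog_arm --rows '[{"hand": 1, "x": 0, "y": 0, "z": -0.002, "spin": 0}, {"hand": 1, "x": 0, "y": 0, "z": -0.004, "spin": 0}, {"hand": 1, "x": 0, "y": 0, "z": -0.005, "spin": 0}, {"hand": 1, "x": 0, "y": 0, "z": -0.005, "spin": 0}, {"hand": 1, "x": 0, "y": 0, "z": -0.005, "spin": 0}]'

```text
time_s: 3.9
eef_pos: [0.551, -0.0291, 0.0241]
orientation: [[-0.122, 0.002, 0.993], [-0.993, -0.001, -0.122], [0.0, -1.0, 0.002]]
ft_force: [-2.2, -0.9, 11.3]
opening: -0.001
```

jog_arm --rows '[{"hand": 1, "x": 0, "y": 0, "z": -0.0005, "spin": 0}, {"hand": 1, "x": 0, "y": 0, "z": -0.0005, "spin": 0}, {"hand": 1, "x": 0, "y": 0, "z": -0.0005, "spin": 0}]'

```text
time_s: 4.15
eef_pos: [0.5511, -0.0291, 0.024]
orientation: [[-0.122, 0.002, 0.993], [-0.993, -0.001, -0.122], [0.0, -1.0, 0.003]]
ft_force: [-2.3, 0.2, 14.2]
opening: 0.002
```

jog_arm --rows '[{"hand": 1, "x": 0, "y": 0, "z": -0.0006, "spin": 0}, {"hand": 1, "x": 0.0002, "y": 0.002, "z": -0.0006, "spin": 0}, {"hand": 1, "x": 0.0005, "y": 0.004, "z": -0.0006, "spin": 0}, {"hand": 1, "x": 0.0007, "y": 0.006, "z": -0.0006, "spin": 0}, {"hand": 1, "x": 0.001, "y": 0.008, "z": -0.0006, "spin": 0}, {"hand": 1, "x": 0.0012, "y": 0.01, "z": -0.0006, "spin": 0}, {"hand": 1, "x": 0.0012, "y": 0.01, "z": -0.0006, "spin": 0}]'

```text
time_s: 4.73
eef_pos: [0.5528, -0.0205, 0.024]
orientation: [[-0.122, 0.003, 0.992], [-0.992, -0.002, -0.122], [0.002, -1.0, 0.004]]
ft_force: [-3.0, -2.4, 17.4]
opening: 0.002
```

```bash
python3 - <<'E'
from h import *
c=vision.camera("side"); f=c["frame"]
cv2.imwrite("pics/side3.png",cv2.resize(f[200:330,230:380],None,fx=4.5,fy=4.5,interpolation=cv2.INTER_CUBIC))
c=vision.camera("top"); f=c["frame"]
cv2.imwrite("pics/top3.png",cv2.resize(f[160:310,190:430],None,fx=3.3,fy=3.3,interpolation=cv2.INTER_CUBIC))
s=robot.sense();print(s["time_s"],s["eef_pos"],s["ft_force"])
E
```

```text
4.8333 [ 0.55286578 -0.02045105  0.02405772] [-3.02977948 -2.65072422 17.47172005]
```

View pics/side3.png

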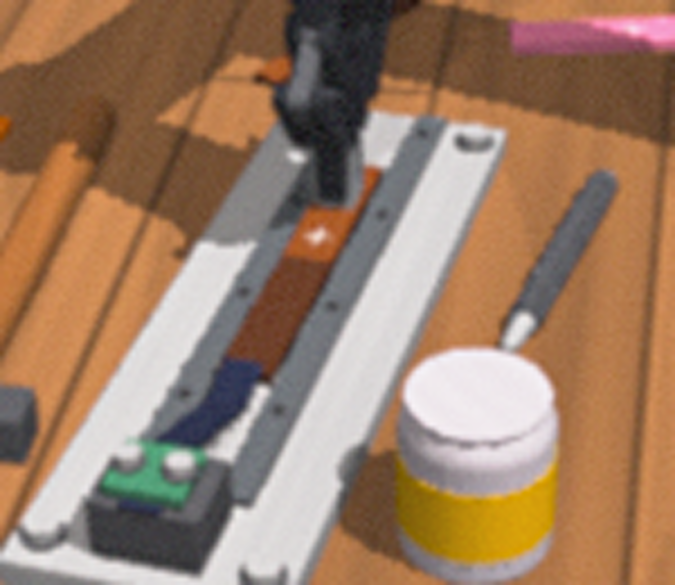

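View pics/top3.png

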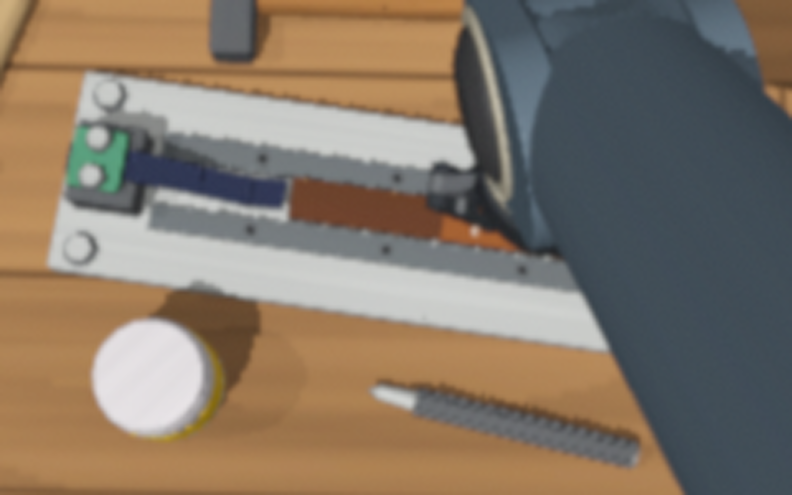

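The strap follows: in the top crop its nose moved from about 304 to 290 px. Friction is about 3 N at 17 N of press. I'll continue under the spring.

jog_arm --rows '[{"hand": 1, "x": 0.0003, "y": 0.0025, "z": 0, "spin": 0}, {"hand": 1, "x": 0.0006, "y": 0.005, "z": 0, "spin": 0}, {"hand": 1, "x": 0.0009, "y": 0.0075, "z": 0, "spin": 0}, {"hand": 1, "x": 0.0012, "y": 0.01, "z": 0, "spin": 0}, {"hand": 1, "x": 0.0015, "y": 0.0125, "z": 0, "spin": 0}, {"hand": 1, "x": 0.0018, "y": 0.015, "z": 0, "spin": 0}, {"hand": 1, "x": 0.0021, "y": 0.0175, "z": 0, "spin": 0}, {"hand": 1, "x": 0.0025, "y": 0.02, "z": 0, "spin": 0}, {"hand": 1, "x": 0.0028, "y": 0.0225, "z": 0, "spin": 0}, {"hand": 1, "x": 0.0031, "y": 0.025, "z": 0, "spin": 0}]'

```text
time_s: 5.67
eef_pos: [0.5556, 0.0017, 0.024]
orientation: [[-0.124, 0.002, 0.992], [-0.992, -0.006, -0.124], [0.005, -1.0, 0.003]]
ft_force: [-3.8, -11.5, 19.4]
opening: -0.001
```

```bash
cat > look.py <<'E'
from h import *
import sys
k=sys.argv[1]
c=vision.camera("side"); f=c["frame"]
a=cv2.resize(f[200:330,230:380],None,fx=3.3,fy=3.3,interpolation=cv2.INTER_CUBIC)
c=vision.camera("top"); f=c["frame"]
b=cv2.resize(f[190:270,200:290],None,fx=3.3,fy=3.3,interpolation=cv2.INTER_CUBIC)
o=np.zeros((max(a.shape[0],b.shape[0]),a.shape[1]+b.shape[1],3),np.uint8); o[:a.shape[0],:a.shape[1]]=a; o[:b.shape[0],a.shape[1]:]=b
cv2.imwrite(f"pics/both{k}.png",o)
s=robot.sense();print(s["time_s"],s["eef_pos"],s["ft_force"])
E
python3 look.py 4
```

```text
5.7667 [0.55563725 0.00182487 0.02401197] [-3.85960034 -7.75555659 18.90161158]
```

View pics/both4.png

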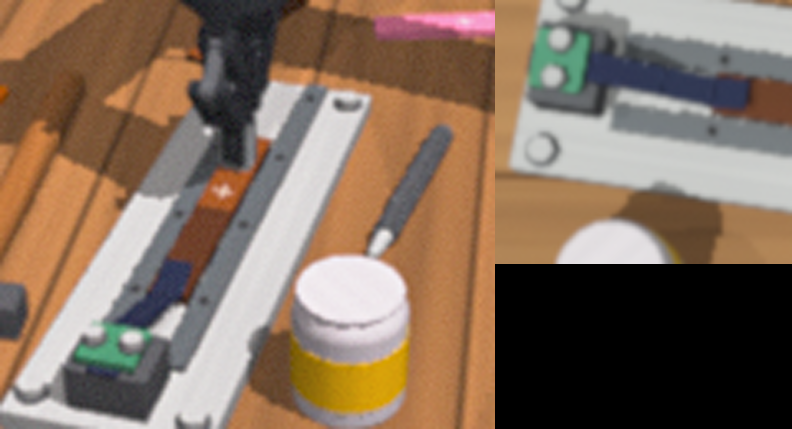

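The strap's nose is under the toe (top crop about 715 px) and the cross keeps its distance from the fingers, so there is no slip. Continuing.

jog_arm --rows '[{"hand": 1, "x": 0.0003, "y": 0.0025, "z": -0.0002, "spin": 0}, {"hand": 1, "x": 0.0006, "y": 0.005, "z": -0.0002, "spin": 0}, {"hand": 1, "x": 0.0009, "y": 0.0075, "z": -0.0002, "spin": 0}, {"hand": 1, "x": 0.0012, "y": 0.01, "z": -0.0002, "spin": 0}, {"hand": 1, "x": 0.0015, "y": 0.0125, "z": -0.0002, "spin": 0}, {"hand": 1, "x": 0.0018, "y": 0.015, "z": -0.0002, "spin": 0}, {"hand": 1, "x": 0.0021, "y": 0.0175, "z": -0.0002, "spin": 0}, {"hand": 1, "x": 0.0025, "y": 0.02, "z": -0.0002, "spin": 0}, {"hand": 1, "x": 0.0025, "y": 0.02, "z": -0.0002, "spin": 0}]'

```text
time_s: 6.52
eef_pos: [0.5584, 0.0233, 0.024]
orientation: [[-0.123, 0.003, 0.992], [-0.992, -0.004, -0.123], [0.003, -1.0, 0.003]]
ft_force: [-3.9, -5.2, 19.8]
opening: 0.004
```

```bash
python3 look.py 5
```

```text
6.6167 [0.55838598 0.02330839 0.02401704] [-3.55352774 -4.2089353  18.91444531]
```

View pics/both5.png

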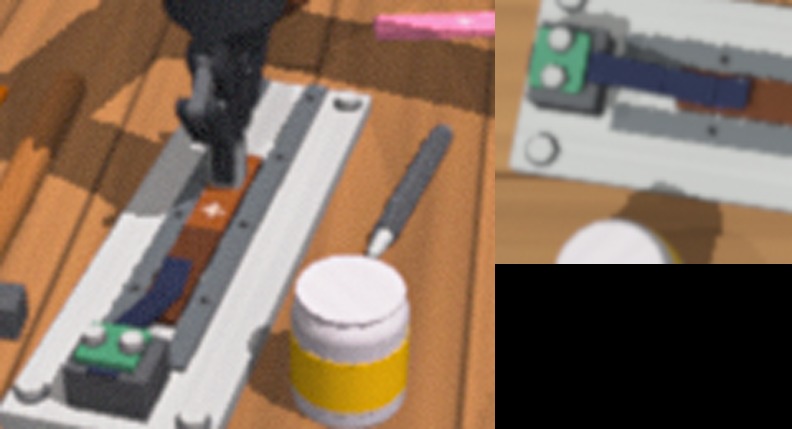

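jog_arm --rows '[{"hand": 1, "x": 0.0003, "y": 0.0025, "z": 0, "spin": 0}, {"hand": 1, "x": 0.0006, "y": 0.005, "z": 0, "spin": 0}, {"hand": 1, "x": 0.0009, "y": 0.0075, "z": 0, "spin": 0}, {"hand": 1, "x": 0.0012, "y": 0.01, "z": 0, "spin": 0}, {"hand": 1, "x": 0.0015, "y": 0.0125, "z": 0, "spin": 0}, {"hand": 1, "x": 0.0018, "y": 0.015, "z": 0, "spin": 0}, {"hand": 1, "x": 0.0021, "y": 0.0175, "z": 0, "spin": 0}, {"hand": 1, "x": 0.0025, "y": 0.02, "z": 0, "spin": 0}, {"hand": 1, "x": 0.0028, "y": 0.0225, "z": 0, "spin": 0}, {"hand": 1, "x": 0.0031, "y": 0.025, "z": 0, "spin": 0}, {"hand": 1, "x": 0.0031, "y": 0.025, "z": 0, "spin": 0}]'

```text
time_s: 7.53
eef_pos: [0.5616, 0.0485, 0.024]
orientation: [[-0.123, 0.003, 0.992], [-0.992, -0.004, -0.123], [0.003, -1.0, 0.004]]
ft_force: [-3.4, -5.6, 18.8]
opening: 0.003
```

```bash
python3 look.py 6
```

```text
7.6333 [0.56156162 0.04847212 0.02402481] [-3.69287865 -4.38836528 19.84492824]
```

View pics/both6.png

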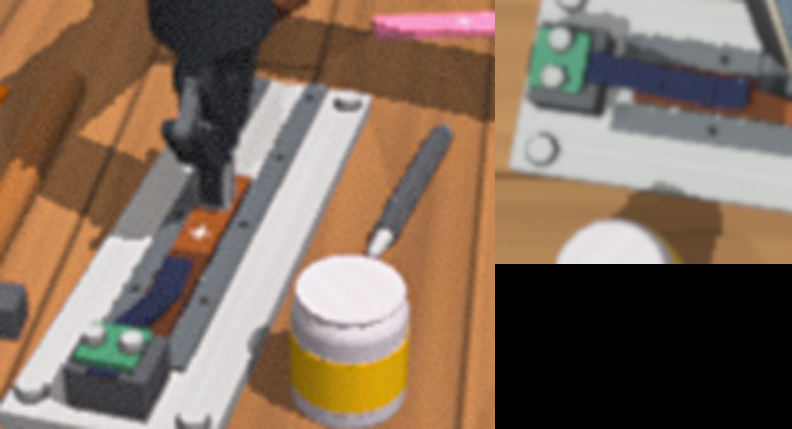

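The nose is at about 0.123 m in the bolster frame, with about 17 mm left. I'll approach the stop slowly and watch the force along y.

jog_arm --rows '[{"hand": 1, "x": 0.0002, "y": 0.0015, "z": 0, "spin": 0}, {"hand": 1, "x": 0.0004, "y": 0.003, "z": 0, "spin": 0}, {"hand": 1, "x": 0.0006, "y": 0.0045, "z": 0, "spin": 0}, {"hand": 1, "x": 0.0007, "y": 0.006, "z": 0, "spin": 0}, {"hand": 1, "x": 0.0009, "y": 0.0075, "z": 0, "spin": 0}, {"hand": 1, "x": 0.0011, "y": 0.009, "z": 0, "spin": 0}, {"hand": 1, "x": 0.0013, "y": 0.0105, "z": 0, "spin": 0}, {"hand": 1, "x": 0.0015, "y": 0.012, "z": 0, "spin": 0}, {"hand": 1, "x": 0.0016, "y": 0.013, "z": 0, "spin": 0}, {"hand": 1, "x": 0.0017, "y": 0.014, "z": 0, "spin": 0}]'

```text
time_s: 8.47
eef_pos: [0.5633, 0.0619, 0.024]
orientation: [[-0.124, 0.003, 0.992], [-0.992, -0.004, -0.124], [0.004, -1.0, 0.003]]
ft_force: [-2.7, -6.7, 19.3]
opening: 0.001
```

jog_arm --rows '[{"hand": 1, "x": 0.0001, "y": 0.001, "z": 0, "spin": 0}, {"hand": 1, "x": 0.0002, "y": 0.002, "z": 0, "spin": 0}, {"hand": 1, "x": 0.0002, "y": 0.002, "z": 0, "spin": 0}]'

```text
time_s: 8.72
eef_pos: [0.5635, 0.0637, 0.024]
orientation: [[-0.124, 0.003, 0.992], [-0.992, -0.004, -0.124], [0.004, -1.0, 0.004]]
ft_force: [-3.0, -7.1, 19.2]
opening: 0.002
```

jog_arm --rows '[{"hand": 1, "x": 0.0001, "y": 0.001, "z": 0, "spin": 0}, {"hand": 1, "x": 0.0002, "y": 0.002, "z": 0, "spin": 0}, {"hand": 1, "x": 0.0002, "y": 0.002, "z": 0, "spin": 0}]'

```text
time_s: 8.97
eef_pos: [0.5635, 0.0638, 0.024]
orientation: [[-0.125, 0.002, 0.992], [-0.992, -0.007, -0.125], [0.006, -1.0, 0.003]]
ft_force: [-3.7, -9.7, 21.6]
opening: 0.003
```

jog_arm --rows '[{"hand": 1, "x": 0.0001, "y": 0.0005, "z": 0, "spin": 0}, {"hand": 1, "x": 0.0001, "y": 0.001, "z": 0, "spin": 0}, {"hand": 1, "x": 0.0001, "y": 0.001, "z": 0, "spin": 0}]'

```text
time_s: 9.22
eef_pos: [0.5635, 0.0638, 0.024]
orientation: [[-0.125, 0.002, 0.992], [-0.992, -0.008, -0.125], [0.008, -1.0, 0.003]]
ft_force: [-3.8, -10.7, 22.2]
opening: -0.0
```

jog_arm --rows '[{"hand": 1, "x": 0.0001, "y": 0.0007, "z": 0.0001, "spin": 0}, {"hand": 1, "x": 0.0002, "y": 0.0015, "z": 0.0003, "spin": 0}, {"hand": 1, "x": 0.0002, "y": 0.0015, "z": 0.0003, "spin": 0}]'

```text
time_s: 9.47
eef_pos: [0.5635, 0.0638, 0.024]
orientation: [[-0.126, 0.001, 0.992], [-0.992, -0.01, -0.126], [0.009, -1.0, 0.002]]
ft_force: [-3.9, -13.9, 20.7]
opening: 0.003
```

```bash
python3 look.py 7
```

```text
9.5667 [0.56349399 0.06385759 0.02400441] [ -3.40301989 -13.7805593   20.60635423]
```

View pics/both7.png

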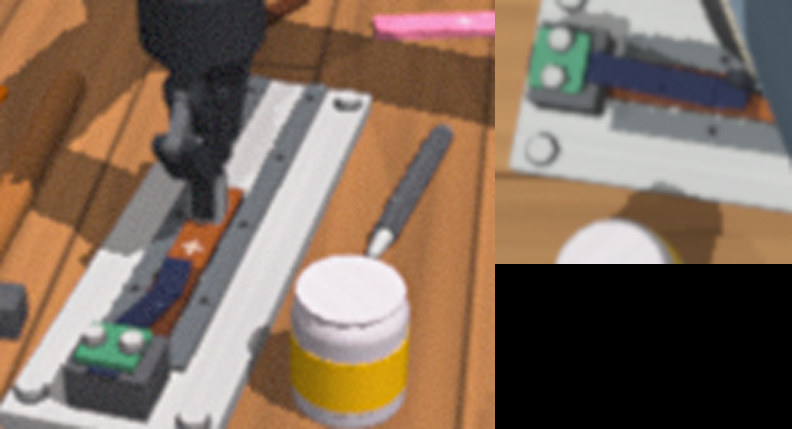

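The strap is hard against the stop. The tool stays at y = 0.0638 while the push rises to 14 N, and in the top view the strap runs up to the block. I'll release straight up.

jog_arm --rows '[{"hand": 1, "x": 0, "y": 0, "z": 0.002, "spin": 0}, {"hand": 1, "x": 0, "y": 0, "z": 0.005, "spin": 0}, {"hand": 1, "x": 0, "y": 0, "z": 0.015, "spin": 0}, {"hand": 1, "x": 0, "y": 0, "z": 0.04, "spin": 0}, {"hand": 1, "x": 0, "y": 0, "z": 0.07, "spin": 0}, {"hand": 1, "x": 0, "y": 0, "z": 0.1, "spin": 0}, {"hand": 1, "x": 0, "y": 0, "z": 0.14, "spin": 0}, {"hand": 1, "x": 0, "y": 0, "z": 0.16, "spin": 0}, {"hand": 1, "x": 0, "y": 0, "z": 0.16, "spin": 0}]'

```text
time_s: 10.32
eef_pos: [0.5653, 0.0733, 0.1873]
orientation: [[-0.12, 0.011, 0.993], [-0.993, 0.002, -0.12], [-0.003, -1.0, 0.01]]
ft_force: [0.5, 0.2, 0.5]
opening: 0.001
```

jog_arm --rows '[{"hand": 1, "x": 0, "y": -0.04, "z": 0, "spin": 0}, {"hand": 1, "x": 0, "y": -0.08, "z": 0, "spin": 0}, {"hand": 1, "x": 0, "y": -0.12, "z": 0, "spin": 0}, {"hand": 1, "x": 0, "y": -0.16, "z": 0, "spin": 0}, {"hand": 1, "x": 0, "y": -0.2, "z": 0, "spin": 0}, {"hand": 1, "x": 0, "y": -0.24, "z": 0, "spin": 0}, {"hand": 1, "x": 0, "y": -0.28, "z": 0, "spin": 0}, {"hand": 1, "x": 0, "y": -0.28, "z": 0, "spin": 0}, {"hand": 1, "x": 0, "y": -0.28, "z": 0, "spin": 0}]'

```text
time_s: 11.07
eef_pos: [0.5612, -0.2112, 0.1804]
orientation: [[-0.127, -0.002, 0.992], [-0.992, 0.0, -0.127], [0.0, -1.0, -0.002]]
ft_force: [-0.4, 0.6, -0.3]
opening: 0.002
```

```bash
python3 look.py 8; python3 - <<'E'
from h import *
c=vision.camera("top"); f=c["frame"]
cv2.imwrite("pics/top9.png",cv2.resize(f[160:310,190:430],None,fx=3.3,fy=3.3,interpolation=cv2.INTER_CUBIC))
for q in ("hammer","punch","tin","brush"):
    print(q,[(round(d["score"],2),[round(b*s,0) for b,s in zip(d["box"],(640,480,640,480))]) for d in finder.look_for(q,"top")][:1])
E
```

```text
11.1667 [ 0.56214943 -0.20677144  0.18072271] [-0.30665229  0.41529103 -0.29117571]
hammer [(0.71, [324.0, 157.0, 142.0, 49.0])]
punch [(0.65, [344.0, 289.0, 78.0, 24.0])]
tin [(0.85, [238.0, 273.0, 41.0, 39.0])]
brush [(0.87, [172.0, 210.0, 57.0, 110.0])]
```

View pics/both8.png

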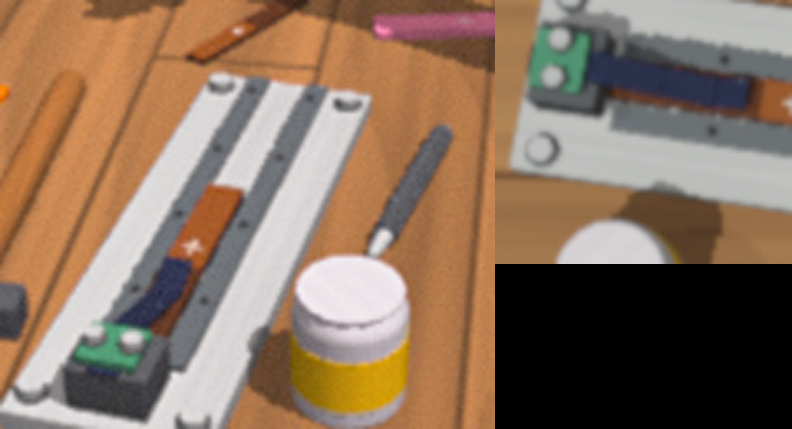

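View pics/top9.png

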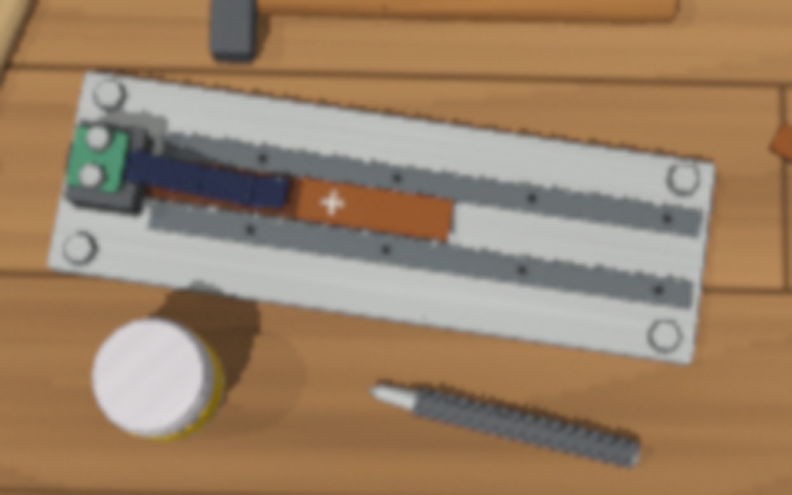

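The strap's trailing end moved from crop (610,246) to (452,219). That is about 94 mm, which puts it near x = −40 mm, its home position. The leaf rests on the strap and the bystanders' boxes are unchanged to within detector noise of about 3 px. Handing in.

```bash
python3 - <<'E'
from h import *
T=vision.camera("top")
p=back(T,[(452/3.3+190,219/3.3+160)],.024)[0]; r=p[:2]-[.5627,.0651]; print(r@[np.cos(1.4485),np.sin(1.4485)])
print(robot.sense()["joint_velocities"].round(3) if hasattr(robot.sense()["joint_velocities"],"round") else robot.sense()["joint_velocities"])
print(robot.close_job())
E
```

```text
-0.04046252385670077
[ 0.004  0.002  0.005 -0.003 -0.001 -0.    -0.   ]
the job is handed in; nothing more can be done
None
```

The strap is home against the stop block with the leaf spring resting on it, and I have handed the job in. `close_job()` gives no verdict, so this rests on my own checks.

**What I did:** I closed the gripper and pressed about 40 mm from the strap's trailing end, at 17–20 N for most of the slide. I then slid it about 93 mm along the channel, under the leaf spring. At the stop the tool stopped advancing while the push along the channel rose to about 14 N and the press to a peak of 22 N. I then lifted straight off and moved the arm clear.

**Last checks:**
- **Strap position:** its trailing end measures x = −40.5 mm on the bolster, against −40 mm when home. The top view alone is good to about 2 mm, so the stop contact is the stronger evidence.
- **Leaf spring and tilt:** the pictures show the strap flat in its channel with the leaf lying on it. I did not measure the leaf angle or the tilt.
- **Bystanders:** the hammer, punch, tin and brush are within about 3 px of where they started, which is detector noise.
- **Arm:** it is touching nothing and at rest. The run took about 11 s of the 48 s allowed.

**One disagreement:** at the start, the side camera placed the bolster several millimetres further along the channel than the top camera did. I put this down to picking two lower plate corners in the side image and worked from the top camera.

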